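# Load the measuring fixture with its parts

## Task

Load the fixture plate for the next measuring run: take the flange, the ring gauge, the flanged bush and the stepped shaft from the mat and set each in the nest made for it, the round parts upright and fully down in the cup of their own size, the shaft lying centred and fully down in the two vees of its cradle. The small gear and the black collar are not part of this run; leave them where they lie.

Things in the scene. Friction and masses are not known exactly. Their poses are not given: they have to be found in the camera images.
- part_flange: Turned steel flange: disc 56 mm across with a narrower hub on top, 20 mm high over all, about 0.11 kg; grips as a plain cylinder of 56 mm over its whole height. Starts upright on a 5 mm thick mat. Origin: centre of its underside; z up along its axis. Beware the measuring machine's screen over the desk at the left: nearest corner 0.52 m ahead, 0.17 m left, 0.45 m up.
- part_ring_gauge: Ring gauge: plain thick steel ring, 43 mm across, 14 mm high, about 0.12 kg. Starts upright on a 5 mm thick mat. Origin: centre of its underside; z up along its axis. 
- part_bush_a: Brass-coloured flanged bush: 25 mm across the collar at its foot, 17 mm high, about 0.03 kg; grips as a plain cylinder of 25 mm over its whole height. Starts upright on a 5 mm thick mat. Origin: centre of its underside; z up along its axis. 
- shaft_mid (a point): Middle of the stepped steel shaft, on its axis: 75 mm long, 18 mm diameter at its thick middle, about 0.09 kg; it grips and rests as a plain 18 mm cylinder. It lies on the mat; y runs along the shaft, and this point is 9 mm above what it lies on (the mat is 5 mm thick). x and z turn with the shaft if it rolls.
- flange_nest: Nest for the flange: low white round plastic cup, 88 mm outside diameter, 16 mm high, with a conical pocket open at the top: mouth 73 mm across, narrowing to a flat floor 61 mm across with a black pad, 8 mm down, i.e. 8 mm above the origin. Fixed. Origin: centre of its underside, z up, on the 12 mm thick aluminium plate.
- ring_nest: Nest for the ring gauge: low white round plastic cup, 74.8 mm outside diameter, 15 mm high, with a conical pocket open at the top: mouth 59.4 mm across, narrowing to a flat floor 48.4 mm across with a black pad, 7 mm down, i.e. 8 mm above the origin. Fixed. Origin: centre of its underside, z up, on the 12 mm thick aluminium plate.
- bush_nest: Nest for the bush: low white round plastic cup, 57 mm outside diameter, 16 mm high, with a conical pocket open at the top: mouth 42 mm across, narrowing to a flat floor 30 mm across with a black pad, 8 mm down, i.e. 8 mm above the origin. Fixed. Origin: centre of its underside, z up, on the 12 mm thick aluminium plate.
- shaft_cradle: Shaft cradle: white base 50 x 94 x 4 mm with two upright 90 degree vee rests, 26 mm either side of the middle along y, each 12 mm thick, 42 mm wide, 18.5 mm high, 40 mm free between them for fingers. Vees open upward, 25 mm wide; a seated shaft lies along y, axis 18.7 mm above the origin. Fixed. Origin: centre of its underside, on the 12 mm thick plate.
- part_gear_a: Small steel spur gear, 33 mm across, 9 mm high with a hub to 12 mm. Stays where it lies. Flat on the 5 mm thick mat. Origin: centre of its underside; z up.
- part_collar: Black ring, 31 mm across, 9 mm high. Stays where it lies. Flat on the 5 mm thick mat. Origin: centre of its underside; z up.

How it is judged:
By the outcome, as a careful person would: the job done as asked, in the order asked, and still so for the second after the job is handed in, with the robot touching nothing.
It also fails if it takes over 86 s, if anything falls off the work surface, if the arm or the gripper's body presses on something with over 40 N, if the wrist force passes 120 N, or if a joint passes its speed limit or range.

## Robot

A 6-joint arm with a two-finger parallel gripper is mounted at the origin on a cart in front of the work surface, level with it; the furniture and walls round the work are solid. World frame = base frame: x ahead of the robot, y to its left, z up, the work surface at z = 0. Lengths are in mm, angles in rad, forces in N, time in s.
With the tool pointing down it reaches from about 325 to 875 mm from the base axis. Payload 4.4 kg.
Tool frame: the origin (TCP) lies on the centre line of the jaws, within the pads' length; the fingertips stand ahead of it and the grasp point (between the pads) lies 6 mm ahead of it (ctrl.tcp_to_tips is the z of the fingertips in the tool frame, in mm); z points along the fingers, y is the line along which they close (so a half turn about z gives the same grasp; the last joint's range is limited). The gripper opens to 85 mm and grips with 20 to 120 N. Pads are 22 mm wide; open, the fingers measure 114 mm over their backs; the gripper's body (76 mm by 85 mm) begins 54 mm behind the grasp point. The pads swing forward as they close: fully open they stand 13 mm farther back than shut.
Start: joints at [-1.409, 0.207, 1.542, -0, 1.393, -0.15], TCP at [176.382, -547.281, 256.282] pointing down, gripper open.
Joint ranges: [-2.73, 2.73], [-0.86, 2.22], [0.23, 2.46], [-1.11, 4.25], [0.08, 2.63], [-2.82, 2.82]. Speed limits (rad/s): [2.79, 2.79, 3.14, 3.14, 3.14, 3.14].

## Interface

Orientations are given as a 3x3 rotation matrix whose columns are the frame's x, y, z axes.
In Python, from plant import ctrl, sensors, optics gives the robot as it stands. Calls block until the motion is done:
- ctrl.move_ptp(position, orientation): joint-space move of the TCP to a pose.
- ctrl.move_l(position, rot=None, vel=150, threshold=None): straight line of the TCP; rot=None keeps the orientation; vel is the mean speed in mm/s. With threshold (N) it stops when the force on the tool has changed by that much, and returns True; else False.
- ctrl.set_joints(angles): joint-space move.
- ctrl.gripper_to(opening, force=None): finger opening in mm; force is the grip in N (None keeps the last); returns when the fingers have stopped.
- ctrl.hold(seconds).
- ctrl.solve_ik(position, orientation): joint angles nearest the present ones, or None.
- sensors.read_state(): the state.
- optics.grab_frame(name): name is "scene" or "side" or "wrist"; returns (picture, depth): 384x512x3 uint8, red, green, blue; 384x512 float32, mm along the optical axis (not along the pixel's ray), 0 where there is no reading.
- optics.camera_params(name): a dict with "mtx" (3x3 intrinsics, pixels), "k1" (the pictures are not rectified: a ray, as slopes to the right and down, at radius r is drawn at 1 + k1 r^2 times it, then the intrinsics apply), "R" (3x3) and "t" (3): a world point X has camera coordinates R X + t; the wrist camera has in their place "T_tool_cam" (4x4, takes a point from camera to tool coordinates, whose origin is the TCP and whose axes are the flange's). Camera axes: x right, y down, z forward; pixel columns grow to the right and rows downward; lengths in mm; the calibration is good to about 2 mm. A picture is of the moment at which its call begins: read the wrist's pose just before it. camera_params takes no time and is no camera call.
A pose or a line that the arm cannot do raises ctrl.MotionError and nothing moves.
- ctrl.finish_job(): hands the job in; it is judged then, once.
The state is a dict: "t": time; "q": joint angles; "qvel": joint speeds; "tau": joint torques, N m; "eef_pos": TCP position; "eef_rot": TCP orientation; "force": force on the tool from outside, world axes, zero at the start; "wrist_torque": the same for the moment, N m; "grip_width": finger opening in mm; "grasp_force": force on a finger pad.
Only numpy, scipy, OpenCV 4.12 (cv2) and the standard library are available. Lean on these libraries where they do the work, as an engineer would, in place of code of your own. Each camera call takes 0.05 s, during which the arm holds its last target. There are 200 camera calls.

## Working session

There is one attempt and no reset: what is moved stays moved. The work goes in short steps, each a Python script; the robot and the scene stay as the last script left them, time stands still between calls to the robot, and variables do not carry over. Pictures are saved under pics/ and viewed, at most 14 in all, crops included, and the job is handed in when it is done.

```bash
ls; mkdir -p pics
python3 - <<'E'
from plant import ctrl, sensors, optics
import cv2,numpy as np
s=sensors.read_state();print(s['t'],s['eef_pos'],s['eef_rot'],ctrl.tcp_to_tips)
for n in("scene","side","wrist"):
    p,d=optics.grab_frame(n);np.savez(f'{n}0.npz',p=p,d=d);cv2.imwrite(f'pics/{n}0.png',p[...,::-1])
    print(n,optics.camera_params(n),(d==0).mean())
a=[cv2.imread(f'pics/{n}0.png') for n in("scene","side")]
E
```

```text
pics
0.0 [ 176.25273967 -546.57341446  255.08485253] [[ 9.51779524e-01  3.06782614e-01 -4.07054266e-04]
 [ 3.06782712e-01 -9.51776746e-01  2.32235123e-03]
 [ 3.25032195e-04 -2.33524356e-03 -9.99997220e-01]] 25.0
scene {'mtx': array([[381.25476735,   0.        , 259.5693728 ],
       [  0.        , 381.25476735, 190.07757754],
       [  0.        ,   0.        ,   1.        ]]), 'k1': -0.055040425975686806, 'R': array([[ 0.41815608, -0.90833037,  0.00902367],
       [-0.34727958, -0.16903597, -0.92240107],
       [ 0.83937023,  0.38257388, -0.38612801]]), 't': array([-328.66739612,  207.56228712,  484.56489061])} 0.0037434895833333335
side {'mtx': array([[377.98798513,   0.        , 255.84767378],
       [  0.        , 377.98798513, 193.52408871],
       [  0.        ,   0.        ,   1.        ]]), 'k1': -0.004646010787340745, 'R': array([[-0.90523153, -0.42465083, -0.0150845 ],
       [-0.27074265,  0.60377757, -0.74976734],
       [ 0.327497  , -0.67462902, -0.66152959]]), 't': array([427.30314572, 243.85419434, 646.19550218])} 0.0038859049479166665
wrist {'mtx': array([[323.8263222 ,   0.        , 252.45598673],
       [  0.        , 323.8263222 , 189.0966449 ],
       [  0.        ,   0.        ,   1.        ]]), 'k1': -0.07140189623670709, 'T_tool_cam': array([[ 1.56488584e-03, -9.52621893e-01, -3.04153055e-01,
         7.85430570e+01],
       [ 9.99998123e-01,  1.14318303e-03,  1.56454688e-03,
         3.41961401e-02],
       [-1.14271900e-03, -3.04154932e-01,  9.52621893e-01,
        -1.17623973e+02],
       [ 0.00000000e+00,  0.00000000e+00,  0.00000000e+00,
         1.00000000e+00]])} 0.0037740071614583335
```

View pics/scene0.png

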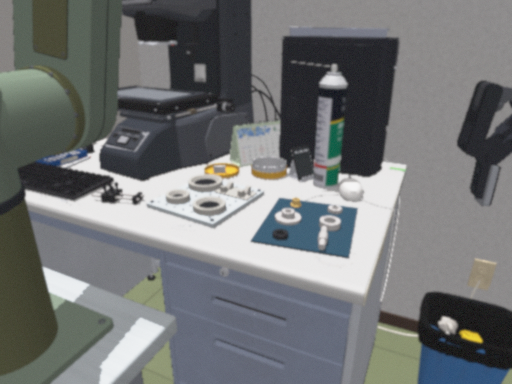

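View pics/side0.png

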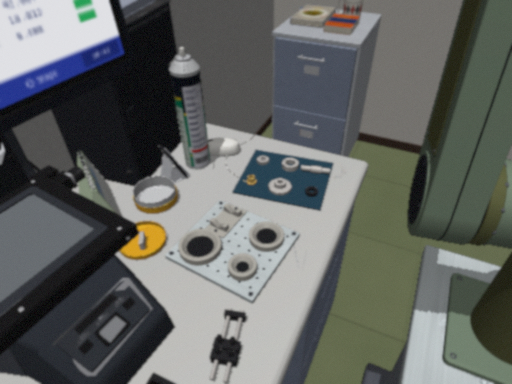

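The scene view shows the blue mat with the flange (289,215), ring (330,222), bush (296,203), gear (335,208), collar (280,234) and shaft (323,237). The side view shows the plate with three cups at (200,245), (266,236) and (242,265), and the cradle at (229,217). Next I'll get rough positions, then look from above with the wrist camera.

```bash
cat > h.py <<'E'
from plant import ctrl, sensors, optics
import cv2, numpy as np
def Rz(a):  # tool down; yaw a: tool x axis at angle a, y (closing) = a-90deg
    c,s=np.cos(a),np.sin(a); return np.array([[c,s,0],[s,-c,0],[0,0,-1.]])
def pose(name,s=None):
    "camera -> world R,t"
    c=optics.camera_params(name)
    if name!='wrist': return c['R'].T,-c['R'].T@c['t']
    T=c['T_tool_cam']; return s['eef_rot']@T[:3,:3], s['eef_rot']@T[:3,3]+s['eef_pos']
def rays(name,uv):
    c=optics.camera_params(name)
    k=np.array([c['k1'],0,0,0,0])
    p=cv2.undistortPoints(np.float64(uv).reshape(-1,1,2),c['mtx'],k).reshape(-1,2)
    return np.c_[p,np.ones(len(p))]
def at_z(name,uv,z,s=None):
    R,t=pose(name,s); d=rays(name,uv)@R.T
    return t+d*((z-t[2])/d[:,2])[:,None]
def cloud(name,depth,s=None):
    h,w=depth.shape; v,u=np.mgrid[:h,:w]
    R,t=pose(name,s); r=rays(name,np.c_[u.ravel(),v.ravel()])*depth.reshape(-1,1)
    return (r@R.T+t).reshape(h,w,3)
def shoot(tag):
    s=sensors.read_state(); p,d=optics.grab_frame('wrist')
    cv2.imwrite(f'pics/{tag}.png',p[...,::-1])
    np.savez(f'{tag}.npz',p=p,d=d,pos=s['eef_pos'],rot=s['eef_rot']); return s,p,d
def load(tag):
    f=np.load(f'{tag}.npz'); return dict(eef_pos=f['pos'],eef_rot=f['rot']),f['p'],f['d']
E
python3 - <<'E'
from h import *
np.set_printoptions(precision=1,suppress=True)
pts={'scene':dict(flange=(289,215),ring=(330,222),bush=(296,203),gear=(335,208),collar=(280,234),shaft=(323,237)),
'side':dict(flange=(280,186),ring=(291,163),bush=(251,180),gear=(263,159),collar=(312,191),shaft=(316,169),fn=(200,245),rn=(266,236),bn=(242,265),cr=(229,217))}
for n in pts:
    d=np.load(n+'0.npz')['d'];C=cloud(n,d)
    for k,(u,v) in pts[n].items(): print(n,k,C[v,u],at_z(n,[(u,v)],15)[0])
E
```

```text
scene flange [ 490.8 -204.6   20.3] [ 500.8 -201.    15. ]
scene ring [ 524.1 -286.1    6.2] [ 507.2 -290.    15. ]
scene bush [ 567.2 -193.3   14.5] [ 566.2 -193.7   15. ]
scene gear [ 577.5 -282.5   15.7] [ 579.  -282.2   15. ]
scene collar [ 431.  -208.5    5.4] [ 415.  -214.6   15. ]
scene shaft [ 427.4 -297.3   22.2] [ 439.8 -294.2   15. ]
side flange [ 494.6 -187.4   20.2] [ 496.8 -193.1   15. ]
side ring [ 509.7 -302.3    6.8] [ 506.1 -291.9   15. ]
side bush [ 571.9 -184.8   15.1] [ 572. -185.   15.]
side gear [ 578.8 -273.2   18.9] [ 581.1 -278.1   15. ]
side collar [ 421.8 -217.6    5.9] [ 419.2 -207.4   15. ]
side shaft [ 435.5 -285.2   22. ] [ 437.8 -294.1   15. ]
side fn [572.1  57.2  23.1] [576.6  51.6  15. ]
side rn [458.5 -22.4  22.2] [461.2 -28.4  15. ]
side bn [471.4  64.8  19.5] [473.2  61.7  15. ]
side cr [559.3 -44.8  16.9] [560.4 -46.4  15. ]
```

Run:
```python
from h import *
np.set_printoptions(precision=2,suppress=True)
for n in('scene','side'):
    C=cloud(n,np.load(n+'0.npz')['d']).reshape(-1,3)
    for a,b in((30,100),(100,220),(220,450)):
        m=(C[:,2]>a)&(C[:,2]<b)&(C[:,0]>330)&(C[:,0]<900)&(abs(C[:,1]-(-80))<350)
        q=C[m]; h,xe,ye=np.histogram2d(q[:,0],q[:,1],bins=[np.arange(330,901,50),np.arange(-430,271,50)])
        print(n,a,b);print([(int(xe[i]),int(ye[j]),int(h[i,j])) for i,j in zip(*np.where(h>8))])
try:
    for p in ((530,-240,220),(540,10,220)):
        print(ctrl.solve_ik(np.array(p,float),Rz(0)))
    ctrl.move_ptp(np.array([530,-240,220.]),Rz(0)); shoot('mat1')
    ctrl.move_ptp(np.array([540,10,220.]),Rz(0)); shoot('pl1')
except ctrl.MotionError as e: print(e)
print(sensors.read_state()['t'])
a=np.hstack([cv2.imread('pics/mat1.png'),cv2.imread('pics/pl1.png')])
cv2.imwrite('pics/both.png',cv2.resize(a,(800,300)))
```

```text
scene 30 100
[(380, 170, 20), (380, 220, 30), (430, 220, 12), (480, 220, 258), (530, -80, 9), (530, 170, 144), (530, 220, 388), (580, 170, 384), (630, -330, 10), (630, 170, 419), (680, -330, 90), (680, -280, 152), (680, -230, 417), (680, -80, 27), (680, -30, 11), (680, 120, 256), (680, 170, 167), (730, -280, 112), (730, -230, 14), (730, -180, 168), (730, -130, 154), (730, -30, 10), (730, 20, 11), (730, 120, 268), (780, -280, 60), (780, -180, 247), (780, -130, 189), (780, -80, 257), (780, -30, 17), (780, 20, 354), (780, 70, 160), (780, 120, 232), (830, -380, 61), (830, -330, 483), (830, -280, 381), (830, -30, 184), (830, 20, 223), (830, 120, 105)]
scene 100 220
[(530, 220, 208), (580, 170, 589), (580, 220, 492), (630, 170, 537), (630, 220, 52), (680, -280, 260), (680, -230, 792), (680, 120, 139), (680, 170, 489), (680, 220, 26), (730, -280, 192), (730, -230, 27), (730, 120, 351), (730, 170, 145), (730, 220, 29), (780, -280, 97), (780, -180, 401), (780, -130, 756), (780, -80, 422), (780, 20, 55), (780, 70, 160), (780, 120, 433), (780, 170, 81), (780, 220, 33), (830, -380, 113), (830, -
[... 1466 characters left out ...]
0), (730, 220, 697), (780, -280, 21), (780, -230, 457), (780, -180, 578), (780, -130, 624), (780, -80, 729), (780, 20, 33), (780, 70, 277), (780, 120, 434), (780, 170, 422), (780, 220, 388), (830, -280, 300), (830, -230, 62), (830, -80, 792), (830, 20, 105), (830, 120, 270), (830, 170, 404), (830, 220, 23)]
side 220 450
[(680, -230, 440), (680, -180, 11), (680, 220, 71), (730, -230, 446), (730, -180, 159), (780, -280, 20), (780, -230, 759), (780, -180, 890), (780, -130, 469), (780, -80, 513), (830, -330, 481), (830, -280, 908), (830, -230, 374), (830, -180, 70), (830, -80, 418), (830, 120, 324), (830, 170, 552)]
[-0.57  0.25  1.56 -0.    1.33  1.  ]
[-0.14  0.17  1.67 -0.    1.31  1.43]
2.95
```

View pics/mat1.png

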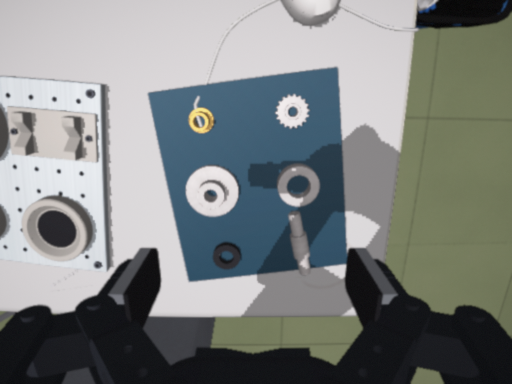

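View pics/pl1.png

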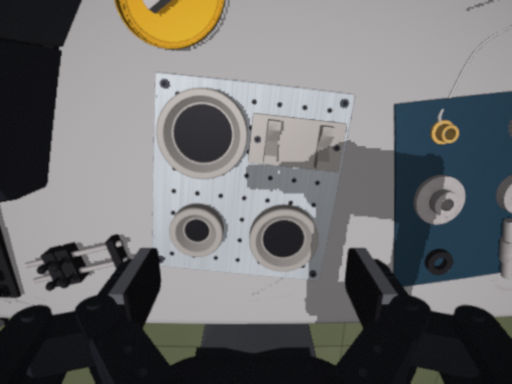

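Mat view: flange (212,191), ring (298,185), bush (201,120), gear (292,111), collar (227,256), and the shaft running from (294,215) to (306,268). Plate view: flange nest (203,133), bush nest (197,231), ring nest (283,238), cradle (298,144). I'll shoot both again with the tool turned by half a turn, so that camera offset errors show up and cancel.

```bash
cat > meas.py <<'E'
from h import *
np.set_printoptions(precision=1,suppress=True)
S=dict(mat=dict(flange=(497,-193,56),ring=(507,-291,43),bush=(570,-189,25),gear=(580,-280,33),collar=(418,-210,31)),
       pl=dict(fn=(577,52,88),rn=(461,-28,74.8),bn=(473,62,57)))
def run(tags):
  for tag in tags:
    s,p,d=load(tag); C=cloud('wrist',d,s); base=5 if 'mat' in tag else 12
    hsv=cv2.cvtColor(p,cv2.COLOR_RGB2HSV)
    for k,(x,y,D) in S['mat' if 'mat' in tag else 'pl'].items():
        r=np.hypot(C[...,0]-x,C[...,1]-y); m=(d>0)&(r<D/2+12)
        z=C[...,2]; 
        zt=np.percentile(z[m&(r<D/2)],[50,90,98]); zb=np.median(z[(r>D/2+4)&(r<D/2+12)&(d>0)])
        up=m&(z>zb+4)
        q=C[up][:,:2].astype(np.float32); (c,rad)=cv2.minEnclosingCircle(q)
        if 'pl' in tag: # black pad at z=20
            b=m&(p.max(2)<60)&(r<D/2-6)
            v,u=np.where(b); pad=at_z('wrist',[(u.mean(),v.mean())],20,s)[0]; ex=(pad[:2],2*np.sqrt(b.sum()/np.pi))
        else: ex=''
        print(tag,k,'base',round(float(zb),1),'z',zt,'enc',np.array(c),'D',round(2*rad,1),'med',q.mean(0),len(q),ex)
if __name__=='__main__':
    import sys; run(sys.argv[1:])
E
python3 - <<'E'
from h import *
try:
    ctrl.move_ptp(np.array([475,10,220.]),Rz(np.pi)); shoot('pl2')
    ctrl.move_ptp(np.array([460,-240,220.]),Rz(np.pi)); shoot('mat2')
except ctrl.MotionError as e: print(e)
s=sensors.read_state();print(s['t'],s['eef_pos'],s['q'],ctrl.tcp_to_tips)
E
python3 meas.py mat1 mat2 pl1 pl2
```

```text
6.7 [ 460.19451374 -238.65247558  219.82680321] [-6.45820683e-01  1.20641752e-01  1.71931412e+00  6.43696052e-04
  1.30232208e+00 -2.21815631e+00] 25.0
mat1 flange base 233.1 z [ 13.6 260.5 263.9] enc [ 528.1 -185.9] D 37.8 med [ 528.2 -184.5] 3077 
mat1 ring base 240.0 z [215.1 263.  265.8] enc [ 529.6 -296.3] D 38.3 med [ 530.8 -298.4] 4042 
mat1 bush base 5.1 z [10.  22.5 23.2] enc [ 575.2 -188.4] D 26.1 med [ 575.4 -189.7] 360 
mat1 gear base 5.0 z [13.8 16.6 17.8] enc [ 583.7 -280. ] D 33.3 med [ 584.  -279.8] 742 
mat1 collar base 5.1 z [13.4 14.6 15.3] enc [ 423.6 -210.7] D 32.5 med [ 424.4 -211.2] 465 
mat2 flange base 232.8 z [ 12.5  25.7 233.4] enc [ 463.1 -182.3] D 33.7 med [ 464.5 -181.5] 1935 
mat2 ring base 5.2 z [18.1 19.8 20.4] enc [ 502.1 -286.8] D 57.4 med [ 506.5 -287.6] 1041 
mat2 bush base 4.9 z [10.  21.9 22.8] enc [ 574.8 -188.9] D 24.9 med [ 573.9 -189.3] 321 
mat2 gear base 5.0 z [13.4 16.5 17.7] enc [ 584.7 -279.5] D 33.8 med [ 583.1 -279.6] 547 
mat2 collar base 275.4 z [ 8.1 14.6 15.2] enc [ 442.6 -214. ] D 22.5 med [ 443.6 -213. ] 1397 
pl1 fn base 17.3 z [257.7 279.5 284.7] enc [570.6  50.5] D 103.9 med [553.1  50.6] 21089 (array([379.1, 172.3]), np.float64(131.45011929093445))
pl1 rn base 12.1 z [21.5 27.2 28. ] enc [459.8 -24.7] D 75.1 med [461.2 -24.6] 3597 (array([460.2, -24.4]), np.float64(37.338951531678056))
pl1 bn base 12.3 z [21.9 28.3 29.1] enc [470.   69.1] D 57.6 med [471.1  68.9] 2233 (array([469.8,  68.9]), np.float64(21.528102431092233))
pl2 fn base 12.5 z [20.8 28.  28.8] enc [574.7  48.8] D 105.1 med [573.   56.6] 4895 (array([573.9,  57.8]), np.float64(47.02783313320929))
pl2 rn base 12.7 z [261.7 279.6 284.6] enc [467.3 -22.2] D 87.3 med [465.2 -27.6] 22826 (array([ 668.6, -155.8]), np.float64(140.60890316991882))
pl2 bn base 27.9 z [260.5 277.3 282.8] enc [469.9  53.6] D 63.3 med [466.5  56.9] 15428 (array([675.7, 225.2]), np.float64(119.81027763653762))
```

```bash
cat > meas.py <<'E'
from h import *
np.set_printoptions(precision=1,suppress=True)
S=dict(mat=dict(flange=(500,-189,56,5),ring=(509,-287,43,5),bush=(575,-189,25,5),gear=(584,-280,33,5),collar=(424,-211,31,5),shaft=(440,-290,75,5)),
       pl=dict(fn=(574,58,88,12),rn=(460,-24.5,74.8,12),bn=(470,69,57,12)))
def comp(m,C,x,y):
    n,l,st,ce=cv2.connectedComponentsWithStats(m.astype(np.uint8))
    return l==1+np.argmax(st[1:,4])
def find(tag,k,x,y,D,base):
    s,p,d=load(tag); C=cloud('wrist',d,s); z=C[...,2]
    r=np.hypot(C[...,0]-x,C[...,1]-y); m=(d>0)&(r<D/2+8)&(z<60)
    up=comp(m&(z>base+4),C,x,y); q=C[up][:,:2].astype(np.float32); c,rad=cv2.minEnclosingCircle(q)
    out=[np.array(c),2*rad,z[up].max()]
    if k in('fn','rn','bn'):
        b=comp(m&(z<base+11)&(r<D/2-7),C,x,y); c,rad=cv2.minEnclosingCircle(C[b][:,:2].astype(np.float32))
        out+=['pad',np.array(c),2*rad]
    if k=='shaft':
        (cx,cy),(w,h),a=cv2.minAreaRect(q); out+=['rect',np.array([cx,cy,w,h,a])]
    if k=='flange':
        hub=comp(up&(z>base+16),C,x,y); c,rad=cv2.minEnclosingCircle(C[hub][:,:2].astype(np.float32)); out+=['hub',np.array(c),2*rad]
    return out
if __name__=='__main__':
    import sys
    for tag in sys.argv[1:]:
        for k,v in S['mat' if 'mat' in tag else 'pl'].items():
            try: print(tag,k,*find(tag,k,*v))
            except Exception as e: print(tag,k,e)
        if 'pl' in tag: # cradle: everything near above its base
            s,p,d=load(tag); C=cloud('wrist',d,s); z=C[...,2]
            m=(abs(C[...,0]-562)<40)&(abs(C[...,1]+43)<56)&(z<60)
            for lo,hi in((14.5,60),(27,33)):
                q=C[m&(z>lo)&(z<hi)]; q=q[np.hypot(q[:,0]-574,q[:,1]-58)>46]
                print(tag,'cradle',lo,len(q),cv2.minAreaRect(q[:,:2].astype(np.float32)),q.mean(0))
                if lo>20:
                    for h in(q[q[:,1]>-43],q[q[:,1]<-43]): print('  rest',cv2.minAreaRect(h[:,:2].astype(np.float32)))
E
python3 meas.py mat1 mat2 pl1 pl2
```

```text
mat1 flange [ 499.8 -197.7] 56.38690185546875 27.044000607864007 hub [ 499.9 -197.7] 28.483556747436523
mat1 ring [ 507.8 -288.6] 44.033843994140625 21.69855266242581
mat1 bush [ 575.2 -188.4] 26.05556297302246 23.78112961008503
mat1 gear [ 583.7 -280. ] 33.26545715332031 18.67493349894289
mat1 collar [ 423.6 -210.7] 32.478271484375 16.2215017774476
mat1 shaft [ 440.2 -292.8] 75.56912231445312 24.01977930058746 rect [ 440.3 -293.3   75.3   17.7   13. ]
mat2 flange [ 502. -197.] 57.3124885559082 26.875530446966536 hub [ 501.8 -197.6] 28.46163558959961
mat2 ring [ 509.6 -288.2] 43.60446548461914 21.26097995116737
mat2 bush [ 575.3 -188.7] 24.35441780090332 24.057769037927358
mat2 gear [ 584.7 -279.5] 33.785579681396484 18.51491430090772
mat2 collar [ 424.3 -211. ] 31.26729965209961 16.074105710848812
mat2 shaft [ 441.6 -293.2] 76.00959014892578 24.786509037678684 rect [ 441.6 -293.1   75.7   18.1   12.7]
pl1 fn [573.1  57.8] 88.7890396118164 30.43061125640793 pad [573.2  58. ] 67.94766235351562
pl1 rn [459.8 -24.7] 75.1008071899414 29.09328118471734 pad [459. -25.] 55.47554016113281
pl
[... 658 characters left out ...]
68.31108856201172
pl2 rn [461.6 -24.6] 75.01951599121094 29.53902649359054 pad [461.7 -25.1] 55.67442321777344
pl2 bn [471.7  69.3] 58.129981994628906 30.09538571065474 pad [471.3  69.5] 36.9862060546875
pl2 cradle 14.5 3461 ((572.7362060546875, -36.77207946777344), (94.46731567382812, 68.01595306396484), 83.34394836425781) [562.8 -35.4  18.9]
pl2 cradle 27 486 ((564.5154418945312, -35.8071403503418), (64.4730453491211, 43.56671142578125), 84.03628540039062) [564.4 -37.   29.9]
  rest ((567.4995727539062, -9.782068252563477), (12.025257110595703, 41.96394348144531), 83.9316177368164)
  rest ((561.8133544921875, -61.68471908569336), (12.398294448852539, 43.562191009521484), 84.13276672363281)
```

View pics/mat2.png

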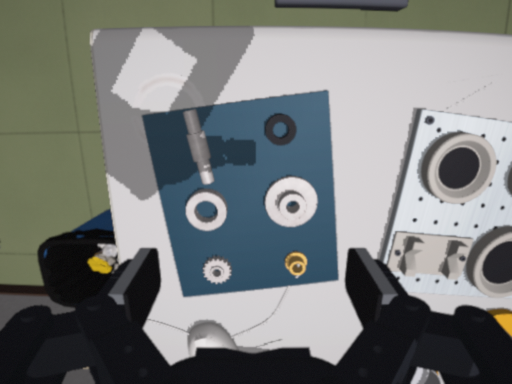

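View pics/pl2.png

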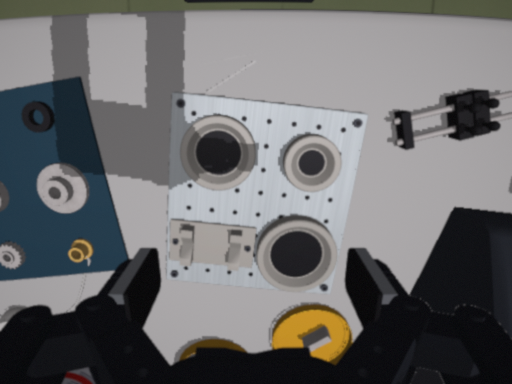

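Mat and plate heights and all the diameters come out as stated. The half-turn pair agrees within 2 mm, so I'll use the averages. The closing direction centres each part. Flange first, finding the true tip height by touching the mat.

```bash
cat > job.py <<'E'
from h import *
P=dict(flange=(500.9,-197.5),ring=(508.7,-288.4),bush=(575.2,-188.5))
N=dict(flange=(573.8,58.2),ring=(460.6,-24.8),bush=(470.8,69.2))
def st(msg):
    s=sensors.read_state(); print(msg,'t %.2f pos %s w %.2f gf %.1f F %s'%(s['t'],np.round(s['eef_pos'],1),s['grip_width'],s['grasp_force'],np.round(s['force'],1))); return s
def go(x,y,z,vel=150,th=None): return ctrl.move_l(np.array([x,y,z],float),vel=vel,threshold=th)
def pick(k,op,rise,force,yaw=np.pi):
    x,y=P[k]; ctrl.gripper_to(op); ctrl.move_ptp(np.array([x,y,75.]),Rz(yaw))
    print('contact',go(x,y,24,40,4)); z=st('touch')['eef_pos'][2]
    go(x,y,z+rise,60); ctrl.gripper_to(0,force); st('gripped'); go(x,y,z+60,120); st('lifted')
    return z
E
python3 - <<'E'
from job import *
pick('flange',66,11.5,50)
shoot('held1')
for n in['side']:
    p,d=optics.grab_frame(n); cv2.imwrite('pics/side1.png',p[...,::-1])
E
```

```text
contact False
touch t 9.13 pos [ 501.2 -197.7   24.3] w 66.05 gf 0.0 F [-0.2 -0.6 -0.2]
gripped t 9.74 pos [ 501.3 -197.8   36.7] w 53.63 gf 51.8 F [-1.1  1.   5.3]
lifted t 10.30 pos [ 500.6 -197.3   84. ] w 53.52 gf 52.6 F [-0.5 -0.7 -1.6]
```

The tips didn't reach the mat, so at this opening they stand further back than 25 mm. The flange is held and its weight shows in the force. Placing it now.

```bash
cat >> job.py <<'E'
def place(k,z,op,vel=250):
    x,y=N[k]; s=sensors.read_state()['eef_pos']; zt=z+50
    go(s[0],s[1],zt,150) if zt>s[2]+3 else None
    go(x,y,zt,vel); go(x,y,z+12,120)
    print('contact',go(x,y,z-2.5,25,4)); st('down'); ctrl.hold(.1)
    ctrl.gripper_to(op); st('open'); go(x,y,z+50,150)
E
python3 - <<'E'
from job import *
place('flange',51.7,66)
x,y=N['flange']; ctrl.move_ptp(np.array([475,10,200.]),Rz(np.pi)); shoot('pl3'); st('')
import meas
s,p,d=load('pl3'); C=cloud('wrist',d,s); z=C[...,2]
r=np.hypot(C[...,0]-x,C[...,1]-y)
for lo,hi in((29,37),(38,45)):
    q=C[(r<29)&(z>lo)&(z<hi)]; print(lo,len(q),q.mean(0) if len(q) else 0, cv2.minEnclosingCircle(q[:,:2].astype(np.float32)) if len(q) else 0)
E
```

```text
contact True
down t 12.85 pos [574.1  58.3  51.7] w 53.50 gf 53.2 F [-0.6 -0.3  3.9]
open t 13.22 pos [572.3  58.2  50.1] w 65.76 gf 0.0 F [ 0.4  0.6 -0.4]
 t 14.41 pos [474.8  10.3 198.5] w 65.98 gf 0.0 F [-0.7  1.   1.7]
29 170 [568.7  57.3  32.9] ((571.74755859375, 59.16510009765625), 14.972207069396973)
38 439 [573.4  58.2  39.9] ((573.8482055664062, 58.406028747558594), 14.414081573486328)
```

View pics/pl3.png

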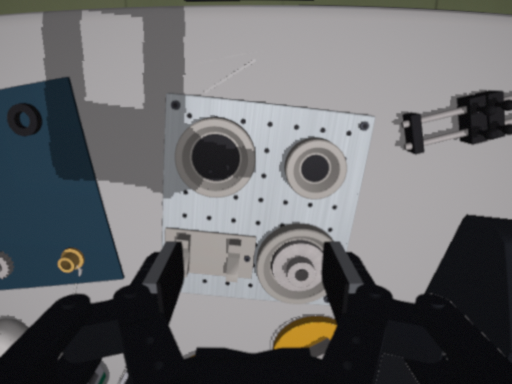

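The flange sits centred in its nest (image 300,270) with its hub top at 39.9 mm, where 40 is expected. Now the ring.

```bash
sed -i 's/go(x,y,24,40,4)/go(x,y,15,40,4)/' job.py
python3 - <<'E'
from job import *
z=pick('ring',52,10,45); print('z',z)
shoot('held2')
E
```

```text
contact True
touch t 17.03 pos [ 508.4 -288.3   26.7] w 52.21 gf 2.2 F [-0.5  0.4  4.7]
gripped t 17.62 pos [ 508.9 -288.5   37.2] w 40.83 gf 44.8 F [-1.1  1.2  5.3]
lifted t 18.19 pos [ 508.4 -288.1   86.3] w 40.92 gf 45.5 F [-1.1  0.7 -1.7]
z 26.65709684037667
```

Run:
```python
from job import *
place('ring',52.0,52)
z=pick('bush',34,11,25); print(z)
```

```text
contact True
down t 20.68 pos [460.9 -24.8  52.2] w 40.44 gf 46.2 F [-0.4  0.9  4. ]
open t 21.05 pos [459.4 -24.5  51.1] w 52.21 gf 0.0 F [ 0.6  0.2 -0.2]
contact True
touch t 23.73 pos [ 574.9 -188.4   29.3] w 34.14 gf 2.3 F [-0.2  1.3  4.4]
gripped t 24.33 pos [ 575.2 -188.5   40.5] w 22.92 gf 24.4 F [-0.6  0.2  3.7]
lifted t 24.89 pos [ 575.  -188.4   89.1] w 22.88 gf 24.5 F [-0.9  0.2 -2.3]
29.265707034987035
```

Run:
```python
from job import *
place('bush',55.4,34)
ctrl.move_ptp(np.array([440,10,190.]),Rz(np.pi)); shoot('pl4'); st('')
s,p,d=load('pl4'); C=cloud('wrist',d,s); z=C[...,2]
for k,R in(('ring',22),('bush',13),('flange',28)):
    x,y=N[k]; q=C[(np.hypot(C[...,0]-x,C[...,1]-y)<R+4)&(z>(31 if k!='flange' else 38))&(z<60)]
    print(k,len(q),np.round(np.percentile(q[:,2],[5,50,95]),1),cv2.minEnclosingCircle(q[:,:2].astype(np.float32)))
```

```text
contact True
down t 27.38 pos [471.   69.2  55.4] w 23.29 gf 25.0 F [-0.3  0.3  5.1]
open t 27.75 pos [469.8  69.2  54.4] w 33.91 gf 0.0 F [-0.2 -0.2  0.4]
 t 28.80 pos [438.9  10.2 188.5] w 33.81 gf 0.0 F [-0.4 -1.3 -0.1]
ring 1219 [32.7 34.1 35.2] ((461.7554626464844, -24.499605178833008), 21.902374267578125)
bush 240 [32.  36.6 37.8] ((471.5177307128906, 69.46822357177734), 9.153136253356934)
flange 85 [38.7 39.9 40.8] ((574.9122314453125, 50.3021240234375), 11.008173942565918)
```

View pics/pl4.png

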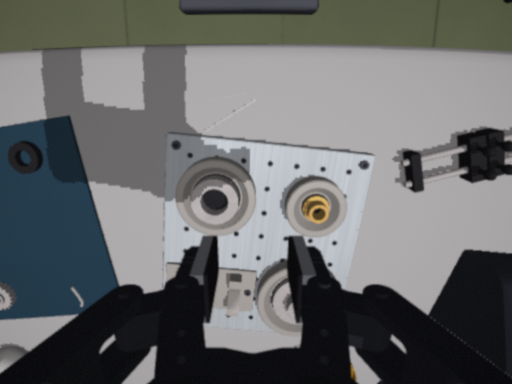

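The ring (215,195) is down with its top at 34.1 mm, and the bush (317,207) with its top at 36.6 mm; 34 and 37 are expected. Both are centred. Now the shaft: pick it up with yaw along its axis, then turn to the cradle's 83.9°.

Run:
```python
from job import *
P['shaft']=(441.0,-293.2)
yp=np.radians(12.9); yc=np.arctan2(51.7,5.5)
go(438.9,10.2,189); ctrl.move_ptp(np.array([441,-293.2,120.]),Rz(yp))
s,p,d=shoot('mat4')
z=pick('shaft',30,4,40,yp)
zg=z+4
ctrl.move_ptp(np.array([563.9,-35.7,130.]),Rz(yc)); st('above')
shoot('cr1')
zc=zg+16.7
go(563.9,-35.7,zc+12,120); st('near')
print('contact',go(563.9,-35.7,zc-2.5,25,5),'expect',zc); st('down')
p,d=optics.grab_frame('side'); cv2.imwrite('pics/side5.png',cv2.resize(p[130:290,130:330,::-1],None,fx=3,fy=3))
```

```text
contact True
touch t 32.69 pos [ 440.8 -293.1   29.6] w 29.75 gf 3.0 F [-0.7  0.4  6.8]
gripped t 33.20 pos [ 441.  -293.2   33.6] w 16.10 gf 39.0 F [0.3 0.3 1.4]
lifted t 33.82 pos [ 440.7 -292.9   89.3] w 16.02 gf 39.0 F [ 0.3  0.8 -1.3]
above t 34.92 pos [563.2 -36.4 129.1] w 16.51 gf 39.0 F [-0.2  0.3 -0.8]
near t 35.69 pos [564.4 -36.1  62.7] w 16.39 gf 39.0 F [-0.1  0.2 -0.1]
contact True expect 50.309176473368424
down t 36.20 pos [563.9 -35.7  50.2] w 16.15 gf 39.6 F [-0.1  0.8  5.1]
```

View pics/side5.png

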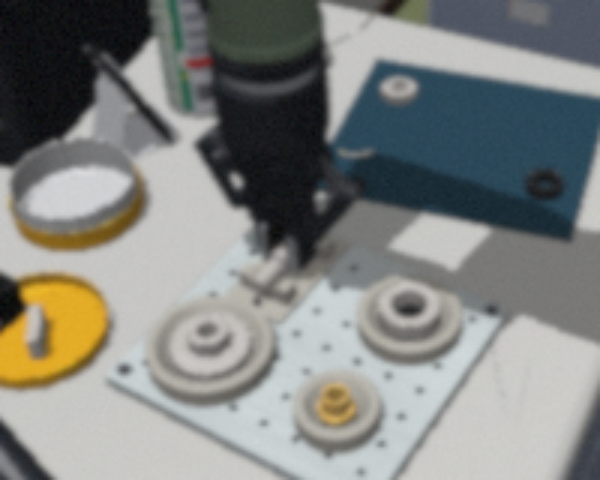

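Contact came at the expected seating height, and the shaft lies in the cradle (270,270) under the fingers. I'll release, retreat and check from above.

Run:
```python
from job import *
ctrl.gripper_to(30); st('open'); go(563.9,-35.7,110,120)
ctrl.move_ptp(np.array([475,10,240.]),Rz(np.pi)); ctrl.gripper_to(85); ctrl.hold(.3); shoot('pl5')
ctrl.move_ptp(np.array([530,10,220.]),Rz(0)); ctrl.hold(.3); shoot('pl6'); st('')
for t in('pl5','pl6'):
    s,p,d=load(t); C=cloud('wrist',d,s); z=C[...,2]
    q=C[(abs(C[...,0]-564)<40)&(abs(C[...,1]+36)<50)&(z>32.5)&(z<60)&(np.hypot(C[...,0]-574,C[...,1]-58)>46)]
    print(t,len(q),np.percentile(q[:,2],[50,90,98]),cv2.minAreaRect(q[:,:2].astype(np.float32)))
    e=[q[abs((q[:,1]+36)-a)<6,2] for a in(-28,-15,0,15,28)]; print([np.round(np.percentile(v,95),1) if len(v) else None for v in e])
```

```text
open t 36.53 pos [562.6 -35.4  48.8] w 29.84 gf 0.0 F [-0.   0.4 -0.5]
 t 42.58 pos [530.  10. 220.] w 84.76 gf 0.0 F [-0.7 -0.3  0.6]
pl5 791 [36.63983711 39.32086329 40.16860884] ((562.109130859375, -35.51252365112305), (24.259071350097656, 75.29974365234375), 5.336421489715576)
[np.float64(37.8), np.float64(40.0), np.float64(40.1), np.float64(39.7), np.float64(37.5)]
pl6 1210 [37.02483453 39.62480367 40.47554344] ((564.6702880859375, -35.830081939697266), (74.77952575683594, 17.86737060546875), 84.11801147460938)
[np.float64(38.0), np.float64(40.1), np.float64(40.5), np.float64(40.1), np.float64(38.1)]
```

View pics/pl6.png

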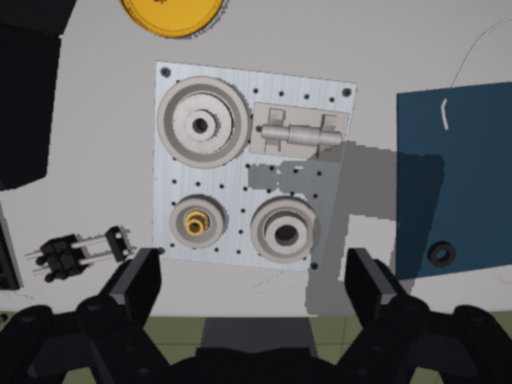

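All four parts sit in their nests: flange (202,124), bush (196,223), ring (286,231) and shaft (300,134). The shaft is level with its top at about 39.7 mm, and it is centred on the cradle. The collar is untouched.

```bash
python3 -c "
from plant import ctrl
print(ctrl.finish_job())"
```

```text
the job is handed in; nothing more can be done
None
```

The flange, ring gauge, bush and shaft are each fully seated in their own nests, checked from above by camera; the gear and collar were not touched, and I handed the job in at about 43 s of the 86 s allowed.

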